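# Bleed the sample chamber and snap its cover on

### The arm

A 7-joint arm with a two-finger parallel gripper is mounted at the origin on the work surface. World frame = base frame: x ahead of the robot, y to its left, z up, the work surface at z = 0. Lengths are in mm, angles in rad, forces in N, time in s.
With the tool pointing down it reaches from about 400 to 875 mm from the base axis. Payload 4.4 kg.
Tool frame: the origin (TCP) lies midway between the tips of the shut fingers; the grasp point (between the pads) lies 19 mm behind it; z points along the fingers, y is the line along which they close (so a half turn about z gives the same grasp; the last joint's range is limited). The gripper opens to 85 mm and grips with 20 to 120 N. Pads are 22 mm wide; open, the fingers measure 114 mm over their backs; the gripper's body (76 mm by 85 mm) begins 54 mm behind the grasp point. The pads swing forward as they close: fully open they stand 13 mm farther back than shut.
Start: joints at [1.102, 0.628, 0.038, 1.517, -0.027, 0.996, -0.02], TCP at [254.827, -597.981, 197.613] pointing down, gripper open.
Joint ranges: [-3.06, 3.06], [-0.37, 2.12], [-1.25, 1.32], [0.18, 2.47], [-1.1, 4.24], [0.23, 1.98], [-2.94, 2.94]. Speed limits (rad/s): [2.57, 2.57, 3.14, 3.14, 3.14, 3.14, 3.14].

### API

Orientations are given as [roll, pitch, yaw] about the fixed x, y, z axes, in that order (R = Rz(yaw) Ry(pitch) Rx(roll)).
In Python, from cell import ctrl gives the robot as it stands. The module is installed in compiled form; this text tells all that it offers.
- The arm moves only by the tool step_arm, never from a script. Its argument "commands" is one flat list of numbers, 7 for each row, row after row: the shift along the tool's x, y, z in cm, then the turn, a rotation vector about the tool's x, y, z in rad, then the opening, from 0 (shut) to 1 (fully open). A call has 1 to 10 rows; each row is the pose to reach, as a shift and turn from the pose commanded when the call began, along the tool's axes at that moment; what a row does not reach only later rows make up. A row lasts 1/10 s, in which the tool goes at most 50 mm and 8.59 degrees, less where a joint would pass 70% of its speed; a pose out of reach is approached as far as the arm can. A call with a gripper value outside its range is refused whole. The fingers move at their own pace and stop on an object; the grip force is fixed at half the most. Time passes only in rows, so rows that repeat a pose let the fingers close. It gives the time, the measured TCP pose, the force, the opening and the grip force at its end, in the units of the state.
- ctrl.read_state(): the state, without advancing time (a new reading comes with each control period).
- ctrl.get_image(name): name is "scene" or "side" or "wrist"; returns a dict with "image" (420x560x3 uint8, red, green, blue), "range_z" (420x560 float32, mm along the optical axis (not along the pixel's ray), 0 where there is no reading), "vfov" (degrees; the focal length in pixels is half the picture's height over the tangent of half this angle, whatever the lens; pixels are square), "cx", "cy" (the principal point, pixels), "world_to_cam" (4x4, takes a point from world to camera coordinates). Camera axes: x right, y down, z forward; pixel columns grow to the right and rows downward; lengths in mm; the calibration is good to about 2 mm. A picture is of the moment at which its call begins.
- ctrl.finish_job(): hands the job in; it is judged then, once.
The state is a dict: "clock": time; "qpos": joint angles; "qd": joint speeds; "tau": joint torques, N m; "eef_pos": TCP position; "tool_rot": TCP orientation; "force": force on the tool from outside, world axes, zero at the start; "torque": the same for the moment, N m; "width": finger opening in mm; "gripper_force": force on a finger pad.
Only numpy, scipy, OpenCV 4.12 (cv2) and the standard library are available. Lean on these libraries where they do the work, as an engineer would, in place of code of your own. Each camera call takes 0.05 s, during which the arm holds its last target. There are 200 camera calls.

### The job

Bleed the gas analyser's sample chamber: push the red-knobbed sprung lever of the bleed valve all the way down to its stop and let it spring back up. Then take the blue cover, which has a knob on top, and press it down onto the round sample port until it snaps past the four ball catches, and keep pressing firmly so that the orange seal stays squeezed under it: finish while still holding the cover pressed down, do not let it go. Leave the white cover and everything else on the bench where it is.

Things in the scene. Friction and masses are not known exactly. Their poses are not given: they have to be found in the camera images.
- valve: Bleed valve, fixed to the bench: aluminium block 70 x 50 x 55 mm (its plate 90 x 70 mm), its front at local x = -5 mm and its back at 85 mm, with two cheeks up to 89 mm high that carry the lever's hinge at local (40, 0, 75) mm, axis along local y. Origin on the bench under the front part of the block. The lever points to local -x.
- lever (a joint): Angle of the bleed lever in rad: 0 at rest (sprung up, 0.35 rad above level), growing as the handle end is pushed down, 0.6 at the stop. The spring needs about 2 N at the knob to start and 6 N at the stop, and returns the lever by itself.
- lever_tip (a point): Centre of the red ball knob (24 mm diameter) at the end of the 10 mm steel lever, 120 mm from the hinge. At rest it lies 116 mm above the bench; at the stop 45 mm. It moves almost straight down (within 7 mm sideways). Nothing stands under or beside it.
- cover: The blue cover, loose, 84 to 168 g: a disc 60 mm across and 12 mm thick with 45 degree bevels (underside 50 mm across), and on it an upright round knob 26 mm across that reaches 58 mm above the underside. Origin at the centre of the underside, z up; it stands upright on the bench at the start and is round, so its yaw does not matter.
- cover_knob (a point): Point on the blue cover's axis 46 mm above its underside, a good height to grip the knob: fingertips should stay at least 26 mm above the underside so as to clear the catch housings of the port.
- port: Sample port, fixed to the bench: white block 120 x 120 x 50 mm, origin at the centre of its underside. On its top four grey catch housings stand on the diagonals, 40 to 56 mm from the axis, 24 mm high, each with a sprung steel ball (10 mm diameter, centre 32 mm from the axis, 16 mm above the top) pointing inwards. The balls yield outwards, 4.2 N per mm each.
- port_catch (a point): Point on the port's axis level with the ball catches, 16 mm above its top. The cover's underside meets the balls here. Going down, the force needed rises to 10 to 18 N between 14 and 11 mm above the top, then drops suddenly as the rim passes, and the balls pull the cover down (about 10 N) until it lies on the seal at 3 mm.
- port_seat (a point): Centre of the port's top face, 50 mm above the bench: where the centre of the cover's underside must go, to within about 4 mm sideways. z up.
- seal (a joint): Travel in m of the orange sprung seal disc (40 mm across) in the middle of the port: 0 at rest, when it stands 3 mm proud of the port's top; it grows as the cover presses on it, 0.003 when the cover's underside meets the port's top. Spring 4 N per mm, so 12 N to squeeze it flat; it lifts the cover again when the pressing stops.
- spare: white spare cover, same shape and size as the blue one; a bystander; origin at the centre of its underside.
- beaker: empty glass beaker, 68 mm across, 85 mm high; a bystander; origin at the centre of its underside.
- bottle: amber glass bottle, 64 mm across, 150 mm high; a bystander; origin at the centre of its underside.
- jar: small glass jar with black cap, 44 mm across, 55 mm high; a bystander; origin at the centre of its underside.
- spoon: steel sampling spoon lying flat, about 150 mm long; a bystander.
- dish: flat round clear dish, 62 mm across, 14 mm high; a bystander; origin at the centre of its underside.
Things that resemble listed ones, but are neither listed nor needed, are in the scene too. Several things have the shape of the cover; the one meant has the colours described above.

How it is judged:
By the outcome, as a careful person would: the job done as asked, in the order asked, and still so for the second after the job is handed in, while the arm keeps its last pose, push and grip.
It also fails if it takes over 64 s, if anything falls off the work surface, if the arm or the gripper's body presses on something with over 40 N, if the wrist force passes 120 N, or if a joint passes its speed limit or range.

## Working session

There is one attempt and no reset: what is moved stays moved. The work goes in short steps, Python scripts to look and compute and a tool call to move; the robot and the scene stay as the last step left them, time stands still between calls to the robot, and variables do not carry over. Pictures are saved under pics/ and viewed, at most 10 in all, crops included, and the job is handed in when it is done.

Besides the shell and the picture viewer there is one more tool, called after "Call:" as name(argument=value, ...), one argument or row to a line, values as JSON. step_arm: Moves the arm, as the interface text tells. Its arguments: {"type":"object","properties":{"commands":{"type":"array"}},"required":["commands"]}

```bash
mkdir -p pics; cat > h.py <<'E'
import numpy as np, cv2
from cell import ctrl
def grab(n,save=None):
    d=ctrl.get_image(n)
    if save: cv2.imwrite(f'pics/{save}.png',cv2.cvtColor(d['image'],cv2.COLOR_RGB2BGR))
    return d
def cloud(d):
    h,w=d['range_z'].shape; f=h/2/np.tan(np.radians(d['vfov'])/2)
    v,u=np.mgrid[:h,:w]; z=d['range_z'].astype(float)
    P=np.stack([(u-d['cx'])/f*z,(v-d['cy'])/f*z,z,np.ones_like(z)],-1)
    W=P@np.linalg.inv(d['world_to_cam']).T
    W=W[...,:3]; W[z==0]=np.nan
    return W
E
python3 - <<'E'
from h import *
a=grab('scene','s1');b=grab('side','s2');print(a['vfov'],a['world_to_cam'].round(2),b['world_to_cam'].round(2))
s=ctrl.read_state();print(s)
cv2.imwrite('pics/both.png',cv2.resize(cv2.cvtColor(np.vstack([a['image'],b['image']]),cv2.COLOR_RGB2BGR),(400,600)))
E
```

```text
45.19325888894565 [[ 3.40000e-01  9.40000e-01  0.00000e+00 -1.74240e+02]
 [ 7.20000e-01 -2.60000e-01 -6.50000e-01 -3.77170e+02]
 [-6.10000e-01  2.20000e-01 -7.60000e-01  1.71847e+03]
 [ 0.00000e+00  0.00000e+00  0.00000e+00  1.00000e+00]] [[-9.5000e-01 -3.1000e-01  2.0000e-02  5.7731e+02]
 [-1.7000e-01  4.8000e-01 -8.6000e-01  1.9769e+02]
 [ 2.6000e-01 -8.2000e-01 -5.0000e-01  9.4219e+02]
 [ 0.0000e+00  0.0000e+00  0.0000e+00  1.0000e+00]]
{'clock': 0.1, 'qpos': array([ 1.10220513,  0.6292554 ,  0.03845705,  1.51827989, -0.02697019,
        0.99629808, -0.01997936]), 'qd': array([ 0.00106341, -0.00281006,  0.0010232 , -0.00274291,  0.00014501,
       -0.00046058,  0.00127969]), 'tau': array([ 3.43895801e-03, -5.64526391e+01,  1.23048194e+00, -1.93970472e+01,
        1.12232968e-02,  5.44840994e-03,  2.42554972e-05]), 'eef_pos': array([ 254.55889825, -597.40158811,  196.77638446]), 'tool_rot': array([-3.13987092e+00,  4.99463292e-05,  4.02817902e-01]), 'force': array([ 0.36273608, -0.33367892,  0.31249893]), 'torque': array([-0.02448096,  0.0667649 , -0.02812639]), 'gripper_force': 0.0, 'width': 85.20475218938755}
```

View pics/s1.png

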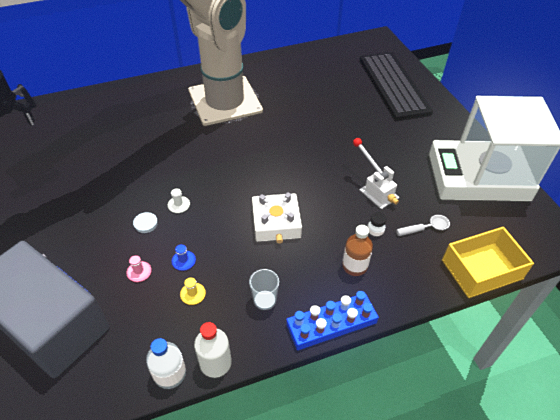

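View pics/s2.png

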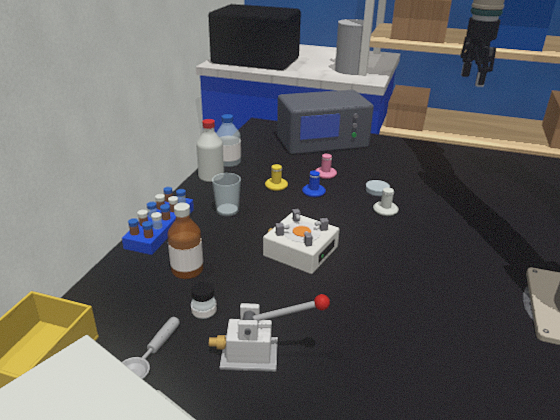

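The scene view shows the blue cover at about (183,258), the port at (276,216) and the red lever knob at (357,142). In the side view they are at (315,185), (302,240) and (322,302).

```bash
python3 - <<'E'
from h import *
for n,rois in (('scene',dict(red=(345,130,370,155),blue=(168,242,200,272),seal=(262,200,290,225),white=(165,186,192,214))),('side',dict(red=(310,290,335,315),blue=(300,168,330,198),seal=(285,222,318,242)))):
    d=grab(n);W=cloud(d);hsv=cv2.cvtColor(d['image'],cv2.COLOR_RGB2HSV).astype(int)
    H,S,V=hsv[...,0],hsv[...,1],hsv[...,2]
    ms=dict(red=((H<6)|(H>174))&(S>150)&(V>80),blue=(H>105)&(H<130)&(S>150)&(V>60),seal=(H>7)&(H<22)&(S>150)&(V>100),white=(S<60)&(V>110))
    cam=np.linalg.inv(d['world_to_cam'])[:3,3]
    f=210/np.tan(np.radians(d['vfov'])/2);print(n,cam.round())
    for k,(x0,y0,x1,y1) in rois.items():
        m=np.zeros(H.shape,bool);m[y0:y1,x0:x1]=ms[k][y0:y1,x0:x1]
        p=W[m];v,u=np.nonzero(m)
        uc,vc=(u.min()+u.max())/2,(v.min()+v.max())/2
        r=np.linalg.inv(d['world_to_cam'])[:3,:3]@np.array([(uc-d['cx'])/f,(vc-d['cy'])/f,1])
        z={'red':116,'seal':53,'blue':30,'white':30}[k]
        print(k,m.sum(),np.nanmedian(p,0).round(1),np.nanmin(p,0).round(),np.nanmax(p,0).round(),'ray',(cam+r*(z-cam[2])/r[2]).round(1))
        if k in('blue','white'):
            t=p[p[:,2]>52];print(' top',len(t),np.nanmean(t,0).round(1))
            if len(t): print((t.min(0)+t.max(0))/2)
    if n=='scene':
        # port top
        q=W[190:245,248:305].reshape(-1,3);s=hsv[190:245,248:305,1].reshape(-1)
        q=q[(np.abs(q[:,2]-50)<4)];rect=cv2.minAreaRect(q[:,:2].astype(np.float32));print('port',rect)
    # valve: block and plate
    q=W.reshape(-1,3)
    if n=='side':
        q=W[300:368,205:282].reshape(-1,3);b=q[(q[:,2]>49)&(q[:,2]<60)];print('valve top',cv2.minAreaRect(b[:,:2].astype(np.float32)))
        b=q[(q[:,2]>4)];print(cv2.minAreaRect(b[:,:2].astype(np.float32)))
s=ctrl.read_state();print(s['eef_pos'],s['tool_rot'])
E
```

```text
scene [1372. -313. 1070.]
red 58 [457.6 258.7 123.4] [324. 251.  -1.] [465. 333. 132.] ray [452.3 262.1 116. ]
blue 426 [ 609.9 -284.8   14.1] [ 541. -314.   -2.] [ 631. -253.   63.] ray [ 608.4 -282.1   30. ]
 top 67 [ 602.3 -284.1   59. ]
[ 601.70676314 -284.05749192   57.98910173]Traceback (most recent call last):
  File "<stdin>", line 11, in <module>
    return umr_minimum(a, axis, None, out, keepdims, initial, where)
ValueError: zero-size array to reduction operation minimum which has no identity
```

```bash
python3 - <<'E'
from h import *
def ray(d,u,v,z):
    f=210/np.tan(np.radians(d['vfov'])/2);C=np.linalg.inv(d['world_to_cam'])
    r=C[:3,:3]@np.array([(u-d['cx'])/f,(v-d['cy'])/f,1]);return (C[:3,3]+r*(z-C[2,3])/r[2]).round(1)
for n,rois in (('scene',dict(seal=(262,200,290,222))),('side',dict(red=(310,290,335,315),blue=(300,168,330,198),seal=(285,222,318,242)))):
    d=grab(n);W=cloud(d);hsv=cv2.cvtColor(d['image'],cv2.COLOR_RGB2HSV).astype(int)
    H,S,V=hsv[...,0],hsv[...,1],hsv[...,2]
    ms=dict(red=((H<6)|(H>174))&(S>150)&(V>80),blue=(H>105)&(H<130)&(S>150)&(V>60),seal=(H<28)&(S>120))
    for k,(x0,y0,x1,y1) in rois.items():
        m=np.zeros(H.shape,bool);m[y0:y1,x0:x1]=ms[k][y0:y1,x0:x1]
        if not m.any(): print(k,'none',hsv[210,276]);continue
        v,u=np.nonzero(m)
        print(n,k,m.sum(),np.nanmedian(W[m],0).round(1),'ray',ray(d,(u.min()+u.max())/2,(v.min()+v.max())/2,{'red':116,'seal':53,'blue':30}[k]))
        if k=='blue':
            t=W[m];t=t[t[:,2]>52];print('top',np.mean(t,0) if len(t) else 0)
    if n=='scene':
        q=W[190:245,248:305].reshape(-1,3);q=q[np.abs(q[:,2]-50)<4]
        print('port',cv2.minAreaRect(q[:,:2].astype(np.float32)))
    else:
        q=W[300:368,205:282].reshape(-1,3)
        for lo,hi in((49,60),(4,100),(65,95)):
            b=q[(q[:,2]>lo)&(q[:,2]<hi)];print('valve',lo,cv2.minAreaRect(b[:,:2].astype(np.float32)))
E
```

```text
scene seal 107 [562.5 -18.8  53.7] ray [561.7 -18.7  53. ]
port ((562.6213989257812, -18.083953857421875), (119.704833984375, 126.46824645996094), 75.6513442993164)
side red 194 [453.7 268.2 122.1] ray [454.3 261.  116. ]
side blue 354 [ 598.6 -273.2   13.5] ray [ 600.1 -277.4   30. ]
top [ 601.20531429 -279.68191899   57.86116918]
side seal 122 [563.2 -16.   53.1] ray [560.2 -15.   53. ]
valve 49 ((562.6271362304688, 294.837890625), (69.89632415771484, 50.44685363769531), 16.141695022583008)
valve 4 ((592.7301025390625, 285.1833190917969), (104.95539855957031, 171.68467712402344), 73.36695861816406)
valve 65 ((544.7192993164062, 289.4917297363281), (66.14213562011719, 55.696189880371094), 16.495866775512695)
```

Call:
step_arm(
  commands=[41.8,-25.3,-3.3,0,0,-0.917,0,41.8,-25.3,-3.3,0,0,-0.917,0,41.8,-25.3,-3.3,0,0,-0.917,0,41.8,-25.3,-3.3,0,0,-0.917,0,41.8,-25.3,-3.3,0,0,-0.917,0,41.8,-25.3,-3.3,0,0,-0.917,0,41.8,-25.3,-3.3,0,0,-0.917,0,41.8,-25.3,-3.3,0,0,-0.917,0,41.8,-25.3,-3.3,0,0,-0.917,0,41.8,-25.3,-3.3,0,0,-0.917,0],
)

```text
clock: 1.25
eef_pos: [541.9, -198.2, 231.0]
tool_rot: [3.141, -0.001, 1.322]
force: [0.4, -1.6, 0.3]
width: 0.1
gripper_force: 0.0
```

```bash
cat >> h.py <<'E'
from scipy.spatial.transform import Rotation as Ro
def to(x,y,z,yaw=1.32):
    s=ctrl.read_state();R=Ro.from_euler('xyz',s['tool_rot']);T=Ro.from_euler('xyz',[np.pi,0,yaw])
    d=R.inv().apply(np.array([x,y,z])-s['eef_pos'])/10
    print(s['clock'],s['eef_pos'].round(1),s['tool_rot'].round(3),'F',s['force'].round(1),'w',round(s['width'],1),'grip',round(s['gripper_force'],1),'q7',s['qpos'][6].round(2),'-> cm',d.round(2),'rv',(R.inv()*T).as_rotvec().round(3))
E
python3 -c "
from h import *
to(453,261.5,180)"
```

```text
1.25 [ 541.9 -198.2  231. ] [ 3.141e+00 -1.000e-03  1.322e+00] F [ 0.4 -1.6  0.3] w 0.1 grip 0.0 q7 -0.08 -> cm [ 42.36 -19.94   5.13] rv [ 0.001 -0.001  0.002]
```

Call:
step_arm(
  commands=[42.4,-19.9,5.1,0,0,0,0,42.4,-19.9,5.1,0,0,0,0,42.4,-19.9,5.1,0,0,0,0,42.4,-19.9,5.1,0,0,0,0,42.4,-19.9,5.1,0,0,0,0,42.4,-19.9,5.1,0,0,0,0,42.4,-19.9,5.1,0,0,0,0,42.4,-19.9,5.1,0,0,0,0,42.4,-19.9,5.1,0,0,0,0,42.4,-19.9,5.1,0,0,0,0],
)

```text
clock: 2.25
eef_pos: [450.7, 264.6, 179.5]
tool_rot: [-3.14, -0.003, 1.326]
force: [0.4, -0.5, 0.6]
width: 0.2
gripper_force: 0.0
```

```bash
python3 -c "
from h import *
to(453,261.5,128)
d=grab('wrist','w1');W=cloud(d);h=cv2.cvtColor(d['image'],cv2.COLOR_RGB2HSV).astype(int)
m=((h[...,0]<6)|(h[...,0]>174))&(h[...,1]>150)&(h[...,2]>80)
print(d['world_to_cam'].round(2));v,u=np.nonzero(m);print(m.sum(),u.min(),u.max(),v.min(),v.max(),np.nanmedian(W[m],0))
"
```

```text
2.25 [450.7 264.6 179.5] [-3.140e+00 -3.000e-03  1.326e+00] F [ 0.4 -0.5  0.6] w 0.2 grip 0.0 q7 -1.01 -> cm [-0.26  0.3   5.15] rv [-0.001 -0.003  0.006]
[[ 9.7000e-01 -2.4000e-01 -0.0000e+00 -3.7242e+02]
 [-2.3000e-01 -9.3000e-01  2.9000e-01  3.1817e+02]
 [-7.0000e-02 -2.8000e-01 -9.6000e-01  4.6648e+02]
 [ 0.0000e+00  0.0000e+00  0.0000e+00  1.0000e+00]]
809 265 297 194 226 [453.25219421 264.70467329 124.33114326]
```

View pics/w1.png

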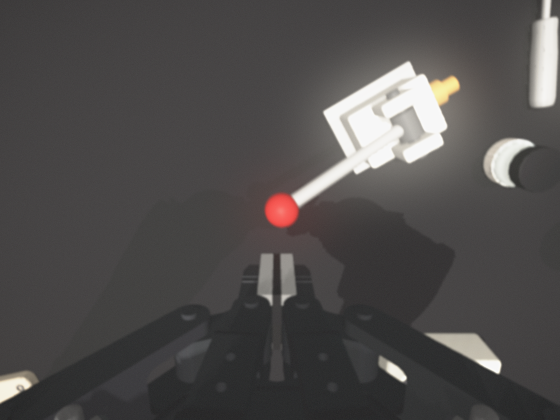

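The wrist view shows the red knob at (281,210), with the lever running up-right to the valve. It is about where I measured it, so I can push it down.

Call:
step_arm(
  commands=[-0.3,0,2,0,0,0,0,-0.3,0,4,0,0,0,0,-0.3,0,5.5,0,0,0,0,-0.3,0,7,0,0,0,0,-0.3,0,8.5,0,0,0,0,-0.3,0,10,0,0,0,0,-0.3,0,11,0,0,0,0,-0.3,0,11.7,0,0,0,0,-0.3,0,11.9,0,0,0,0,-0.3,0,11.9,0,0,0,0],
)

```text
clock: 3.3
eef_pos: [452.0, 255.6, 60.7]
tool_rot: [3.142, 0.0, 1.32]
force: [-2.5, -1.4, 4.2]
width: -0.3
gripper_force: 2.1
```

Call:
step_arm(
  commands=[0.3,0,0.2,0,0,0,0,0.5,0,0.4,0,0,0,0,0.5,0,0.6,0,0,0,0,0.5,0,0.8,0,0,0,0,0.5,0,0.8,0,0,0,0],
)

```text
clock: 3.8
eef_pos: [454.0, 261.1, 52.6]
tool_rot: [3.141, -0.001, 1.32]
force: [0.7, -1.1, 3.4]
width: -0.0
gripper_force: 2.1
```

```bash
python3 -c "
from h import *
to(452,262,57)
d=grab('side','s3');cv2.imwrite('pics/s3c.png',cv2.resize(cv2.cvtColor(d['image'][220:400,180:420],cv2.COLOR_RGB2BGR),None,fx=3,fy=3))
"
```

```text
3.8 [454.  261.1  52.6] [ 3.141e+00 -1.000e-03  1.320e+00] F [ 0.7 -1.1  3.4] w -0.0 grip 2.1 q7 -1.09 -> cm [ 0.04 -0.21 -0.44] rv [ 0.001 -0.001 -0.   ]
```

View pics/s3c.png

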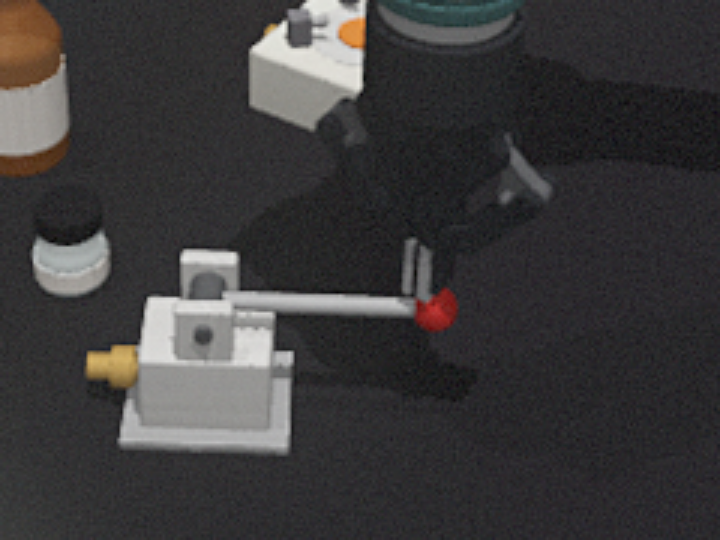

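The crop shows the lever near level, with the ball at about (436,310) and the finger tips ending at its upper left. I'll compare the TCP with the ball numerically.

```bash
python3 -c "
from h import *
for n in('side','scene'):
    d=grab(n);W=cloud(d);f=210/np.tan(np.radians(d['vfov'])/2)
    h=cv2.cvtColor(d['image'],cv2.COLOR_RGB2HSV).astype(int)
    m=((h[...,0]<6)|(h[...,0]>174))&(h[...,1]>150)&(h[...,2]>60)
    s=ctrl.read_state();c=d['world_to_cam']@np.append(s['eef_pos'],1);print(n,'tcp px',c[0]/c[2]*f+d['cx'],c[1]/c[2]*f+d['cy'],s['force'])
    m[:130]=0;m[:,:310]=0;m[:,380:]=0
    if n=='scene': m[230:]=0
    v,u=np.nonzero(m);print(m.sum(),u.min(),u.max(),v.min(),v.max(),np.nanmedian(W[m],0).round(1))
"
```

```text
side tcp px 319.3270986859169 331.98064508444037 [ 1.52072664 -2.2743588   4.4921196 ]
141 319 332 316 330 [444.8 267.3  78.8]
scene tcp px 354.2057286511337 158.8429694686426 [ 0.97356285 -2.21196332  4.07135673]
25 350 356 149 155 [451.5 252.5  77.7]
```

The tip slid off to the side of the knob, which means I was too far off centre. I'll lift, measure the ball again and push once more.

Call:
step_arm(
  commands=[0,0,-2,0,0,0,0,0,0,-5,0,0,0,0,0,0,-9,0,0,0,0,0,0,-11,0,0,0,0,0,0,-11,0,0,0,0,0,0,-11,0,0,0,0],
)

```text
clock: 4.55
eef_pos: [453.0, 260.8, 162.3]
tool_rot: [-3.141, -0.0, 1.32]
force: [0.3, -0.6, -0.1]
width: 0.1
gripper_force: 0.0
```

```bash
python3 -c "
from h import *
to(452,262,150)
from scipy.optimize import least_squares
A=[];B=[]
for n,bx in(('wrist',(200,100,360,300)),('side',(305,285,340,320)),('scene',(345,130,370,155))):
    d=grab(n);f=210/np.tan(np.radians(d['vfov'])/2);C=np.linalg.inv(d['world_to_cam'])
    h=cv2.cvtColor(d['image'],cv2.COLOR_RGB2HSV).astype(int)
    m=((h[...,0]<6)|(h[...,0]>174))&(h[...,1]>130)&(h[...,2]>40);k=np.zeros_like(m);k[bx[1]:bx[3],bx[0]:bx[2]]=1;m&=k
    v,u=np.nonzero(m);uc,vc=(u.min()+u.max())/2,(v.min()+v.max())/2
    r=C[:3,:3]@np.array([(uc-d['cx'])/f,(vc-d['cy'])/f,1]);c=C[:3,3]
    print(n,m.sum(),u.min(),u.max(),v.min(),v.max(),(c+r*(116-c[2])/r[2]).round(1))
    r/=np.linalg.norm(r);P=np.eye(3)-np.outer(r,r);A.append(P);B.append(P@c)
print(np.linalg.lstsq(np.vstack(A),np.hstack(B),rcond=None)[0].round(1))
"
```

```text
4.55 [453.  260.8 162.3] [-3.141 -0.     1.32 ] F [ 0.3 -0.6 -0.1] w 0.1 grip 0.0 q7 -1.03 -> cm [ 0.09 -0.13  1.23] rv [-0. -0. -0.]
wrist 1025 259 295 196 232 [452.7 262.2 116. ]
side 202 314 329 294 309 [454.3 261.  116. ]
scene 61 353 361 138 146 [452.3 262.1 116. ]
[453.3 262.1 116.9]
```

Call:
step_arm(
  commands=[0.12,-0.03,2.5,0,0,0,0,0.12,-0.03,3.3,0,0,0,0,0.0,-0.25,4.2,0,0,0,0,-0.11,-0.43,5.0,0,0,0,0,-0.2,-0.57,6.0,0,0,0,0,-0.23,-0.62,6.8,0,0,0,0,-0.25,-0.65,7.5,0,0,0,0,-0.23,-0.62,8.3,0,0,0,0,-0.2,-0.56,9.0,0,0,0,0,-0.2,-0.56,9.0,0,0,0,0],
)

```text
clock: 5.7
eef_pos: [447.0, 260.1, 71.8]
tool_rot: [-3.141, 0.001, 1.32]
force: [-2.1, -0.6, 3.9]
width: 0.2
gripper_force: 1.9
```

```bash
python3 -c "
from h import *
to(449.7,261,57)
d=grab('side');cv2.imwrite('pics/s4c.png',cv2.resize(cv2.cvtColor(d['image'][260:380,240:400],cv2.COLOR_RGB2BGR),None,fx=3,fy=3))
"
```

```text
5.7 [447.  260.1  71.8] [-3.141e+00  1.000e-03  1.320e+00] F [-2.1 -0.6  3.9] w 0.2 grip 1.9 q7 -1.09 -> cm [0.15 0.24 1.48] rv [-0.001  0.001  0.   ]
```

View pics/s4c.png

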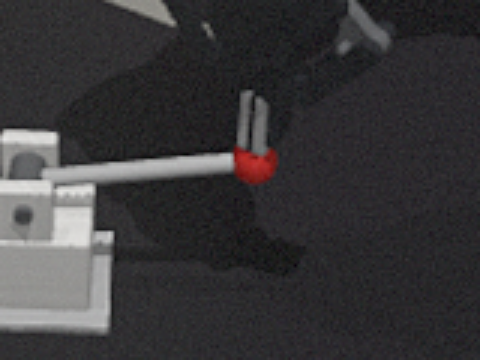

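The crop shows the ball at about (255,163) and the finger tips apparently behind its top edge. The ball looks higher than the TCP suggests, so I'll check the TCP projection in the wrist view.

```bash
python3 -c "
from h import *
s=ctrl.read_state()
ims=[]
for n in('wrist','side'):
    d=grab(n);f=210/np.tan(np.radians(d['vfov'])/2)
    im=cv2.cvtColor(d['image'],cv2.COLOR_RGB2BGR)
    R=Ro.from_euler('xyz',s['tool_rot']).as_matrix()
    for k in(0,19,40):
        c=d['world_to_cam']@np.append(s['eef_pos']-R[:,2]*k,1);p=(c[:2]/c[2]*f+[d['cx'],d['cy']]);print(n,k,p.round(1));im=cv2.drawMarker(im.copy(),tuple(p.round().astype(int).tolist()),(0,255,0),0,7,1)
    c=im[150:350,180:380] if n=='wrist' else im[280:345,290:355]
    ims.append(cv2.resize(c,(400,400),interpolation=cv2.INTER_CUBIC))
cv2.imwrite('pics/c5.png',np.hstack(ims))
"
```

```text
wrist 0 [278.4 242.8]
wrist 19 [278.7 258. ]
wrist 40 [279.1 279. ]
side 0 [324.3 323.5]
side 19 [325.1 314.4]
side 40 [326. 304.]
```

View pics/c5.png

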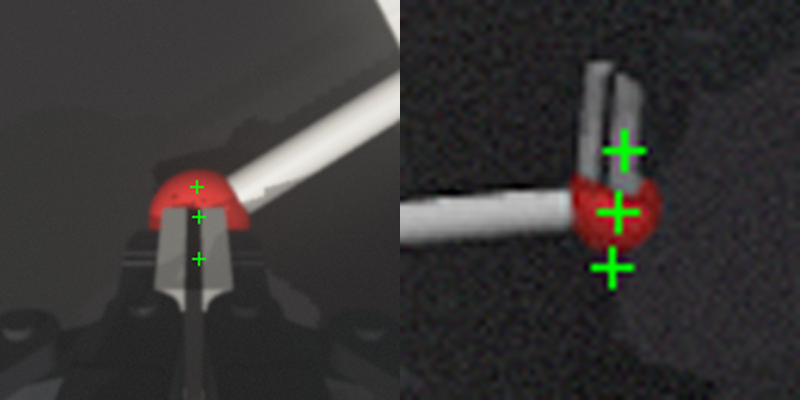

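The tips really are on top of the ball. The visible finger tips end about 27 mm above the reported TCP, so I'll keep pushing down and follow the arc until the force shows the stop.

Call:
step_arm(
  commands=[-0.03,-0.05,0.8,0,0,0,0,-0.05,-0.09,1.6,0,0,0,0,0,0,2.4,0,0,0,0,0,0,3.2,0,0,0,0,0.1,0.15,3.8,0,0,0,0,0.14,0.24,4.2,0,0,0,0,0.14,0.24,4.2,0,0,0,0],
)

```text
clock: 6.55
eef_pos: [449.9, 260.8, 30.0]
tool_rot: [-3.141, 0.001, 1.32]
force: [-3.8, -1.3, 5.7]
width: -0.6
gripper_force: 2.6
```

Call:
step_arm(
  commands=[0.04,0.04,0.3,0,0,0,0,0.04,0.04,0.6,0,0,0,0,0.04,0.04,0.8,0,0,0,0,0.04,0.04,0.8,0,0,0,0],
)

```text
clock: 6.95
eef_pos: [451.1, 261.2, 23.1]
tool_rot: [3.141, -0.0, 1.32]
force: [-2.5, -1.7, 8.4]
width: -0.0
gripper_force: 4.4
```

```bash
python3 -c "
from h import *
to(449.7,261,20)
for n,bx in(('side',(305,305,340,360)),):
    d=grab(n);h=cv2.cvtColor(d['image'],cv2.COLOR_RGB2HSV).astype(int)
    m=((h[...,0]<6)|(h[...,0]>174))&(h[...,1]>130)&(h[...,2]>40);k=np.zeros_like(m);k[bx[1]:bx[3],bx[0]:bx[2]]=1;m&=k
    v,u=np.nonzero(m);f=210/np.tan(np.radians(d['vfov'])/2)
    print(u.min(),u.max(),v.min(),v.max())
    for z in (45,60,75,91):
        c=d['world_to_cam']@np.array([450,261,z,1]);print(z,(c[:2]/c[2]*f+[d['cx'],d['cy']]).round(1))
"
```

```text
6.95 [451.1 261.2  23.1] [ 3.141 -0.     1.32 ] F [-2.5 -1.7  8.4] w -0.0 grip 4.4 q7 -1.12 -> cm [-0.06 -0.13  0.31] rv [ 0.001 -0.    -0.   ]
314 328 333 343
45 [321.4 336.1]
60 [322.  329.2]
75 [322.6 322.1]
91 [323.2 314.4]
```

Call:
step_arm(
  commands=[0,0,0.3,0,0,0,0,0,0,0.5,0,0,0,0,0,0,0.5,0,0,0,0],
)

```text
clock: 7.3
eef_pos: [451.5, 261.3, 21.1]
tool_rot: [3.139, -0.001, 1.32]
force: [-9.0, -5.1, 39.0]
width: 0.4
gripper_force: 19.5
```

The stop is reached: the force jumped to 39 N with the ball at z≈45. I'll lift clear.

Call:
step_arm(
  commands=[0,0,-2,0,0,0,0,0,0,-5,0,0,0,0,0,0,-9,0,0,0,0,0,0,-13,0,0,0,0,0,0,-17,0,0,0,0,0,0,-19,0,0,0,0.5,0,0,-19,0,0,0,1],
)

```text
clock: 8.0
eef_pos: [453.9, 262.8, 211.1]
tool_rot: [3.135, -0.007, 1.319]
force: [0.1, -0.1, 0.7]
width: 28.1
gripper_force: 0.0
```

```bash
python3 -c "
from h import *
to(580,-160,215)
d=grab('side');h=cv2.cvtColor(d['image'],cv2.COLOR_RGB2HSV).astype(int)
m=((h[...,0]<6)|(h[...,0]>174))&(h[...,1]>130)&(h[...,2]>40);m[:280]=0;m[360:]=0;m[:,:305]=0;m[:,340:]=0
v,u=np.nonzero(m);print(u.min(),u.max(),v.min(),v.max())
"
```

```text
8.0 [453.9 262.8 211.1] [ 3.135 -0.007  1.319] F [ 0.1 -0.1  0.7] w 28.1 grip 0.0 q7 -1.01 -> cm [-37.8   22.75  -0.48] rv [ 0.007 -0.007 -0.001]
314 329 294 309
```

The lever has sprung back to the same pixels as at rest. Next I'll travel towards the blue cover.

Call:
step_arm(
  commands=[-37.8,22.8,-0.5,0,0,0,1,-37.8,22.8,-0.5,0,0,0,1,-37.8,22.8,-0.5,0,0,0,1,-37.8,22.8,-0.5,0,0,0,1,-37.8,22.8,-0.5,0,0,0,1,-37.8,22.8,-0.5,0,0,0,1,-37.8,22.8,-0.5,0,0,0,1,-37.8,22.8,-0.5,0,0,0,1,-37.8,22.8,-0.5,0,0,0,1,-37.8,22.8,-0.5,0,0,0,1],
)

```text
clock: 9.05
eef_pos: [577.3, -170.8, 210.2]
tool_rot: [-3.141, 0.005, 1.309]
force: [-0.0, 0.5, -0.8]
width: 85.7
gripper_force: 0.0
```

```bash
python3 -c "
from h import *
to(601,-281,150)"
```

```text
9.05 [ 577.3 -170.8  210.2] [-3.141  0.005  1.309] F [-0.   0.5 -0.8] w 85.7 grip 0.0 q7 -0.17 -> cm [-10.     5.15   6.06] rv [-0.     0.005 -0.011]
```

Call:
step_arm(
  commands=[-10.5,5.1,3,0,0,0,1,-10.5,5.1,6,0,0,0,1,-10.5,5.1,6,0,0,0,1,-10.5,5.1,6,0,0,0,1,-10.5,5.1,6,0,0,0,1],
)

```text
clock: 9.55
eef_pos: [599.8, -275.5, 150.3]
tool_rot: [-3.138, -0.001, 1.319]
force: [0.1, 0.4, 0.4]
width: 85.2
gripper_force: 0.0
```

```bash
python3 -c "
from h import *
d=grab('wrist');to(601,-281,40)
s=ctrl.read_state();im=cv2.cvtColor(d['image'],cv2.COLOR_RGB2BGR);f=210/np.tan(np.radians(d['vfov'])/2);C=np.linalg.inv(d['world_to_cam'])
W=cloud(d);h=cv2.cvtColor(d['image'],cv2.COLOR_RGB2HSV).astype(int)
m=((h[...,0]>105)&(h[...,0]<130)&(h[...,1]>150)&(h[...,2]>50)).astype(np.uint8)
n,l,st,ce=cv2.connectedComponentsWithStats(m);i=1+st[1:,4].argmax();print(st[i]);m=l==i
p=W[m];t=p[(p[:,2]>50)];print('top',len(t),np.nanmedian(t,0),(t.min(0)+t.max(0))/2,'all',(np.nanmin(p,0)+np.nanmax(p,0))/2)
d0=p[(p[:,2]<16)&(p[:,2]>5)];print('disc',cv2.minEnclosingCircle(d0[:,:2].astype(np.float32)))
for k in (0,19,27,40):
    c=d['world_to_cam']@np.append(s['eef_pos']+[0,0,k],1);q=c[:2]/c[2]*f+[d['cx'],d['cy']];cv2.drawMarker(im,tuple(q.round().astype(int).tolist()),(0,255,0),0,9,1)
cv2.imwrite('pics/w6.png',im)
"
```

```text
9.6 [ 600.8 -274.3  151.6] [-3.140e+00 -2.000e-03  1.321e+00] F [ 0.2  0.5 -0.6] w 85.3 grip 0.0 q7 -0.02 -> cm [-0.66  0.2  11.15] rv [-0.001 -0.002  0.001]
[248 159  65  64 719]
top 29 [ 595.98506066 -293.43371617   57.38648299] [ 598.90319582 -292.22846093   57.27639946] all [ 599.74105721 -284.89524009   28.11147991]
disc ((600.2133178710938, -283.4085998535156), 30.007665634155273)
```

View pics/w6.png

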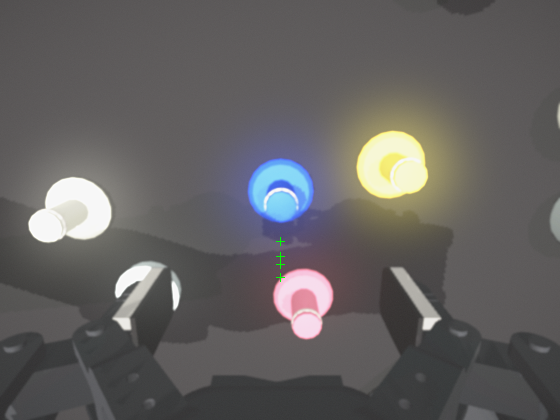

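The wrist view shows the blue cover's disc centre at about (281,190), centred between the open fingers. Yellow, white and pink are all clear, so I'll descend.

Call:
step_arm(
  commands=[-0.75,0.2,2,0,0,0,1,-0.75,0.2,5,0,0,0,1,-0.75,0.2,8,0,0,0,1,-0.75,0.2,10,0,0,0,1,-0.75,0.2,11.5,0,0,0,1,-0.75,0.2,11.5,0,0,0,1],
)

```text
clock: 10.2
eef_pos: [600.1, -281.6, 36.2]
tool_rot: [-3.139, -0.001, 1.322]
force: [0.5, 0.8, 0.6]
width: 85.5
gripper_force: 0.0
```

```bash
python3 -c "
from h import *
to(600.5,-282,27)
s=ctrl.read_state();R=Ro.from_euler('xyz',s['tool_rot']).as_matrix();ims=[]
for n,(x0,y0,w) in(('scene',(135,205,100)),('side',(265,130,100))):
    d=grab(n);im=cv2.cvtColor(d['image'],cv2.COLOR_RGB2BGR);f=210/np.tan(np.radians(d['vfov'])/2)
    im=cv2.resize(im[y0:y0+w,x0:x0+w],None,fx=4,fy=4)
    for k in(0,13,26):
      for sg in(-42,0,42):
        c=d['world_to_cam']@np.append(s['eef_pos']+[0,0,k]+R[:,1]*sg,1);q=(c[:2]/c[2]*f+[d['cx'],d['cy']]-np.array([x0,y0]))*4;cv2.drawMarker(im,tuple(q.round().astype(int).tolist()),(0,255,0),0,7,1)
    ims.append(im)
cv2.imwrite('pics/c7.png',np.hstack(ims))
"
```

```text
10.2 [ 600.1 -281.6   36.2] [-3.139e+00 -1.000e-03  1.322e+00] F [0.5 0.8 0.6] w 85.5 grip 0.0 q7 -0.04 -> cm [-0.03  0.05  0.92] rv [-0.003 -0.001  0.002]
```

View pics/c7.png

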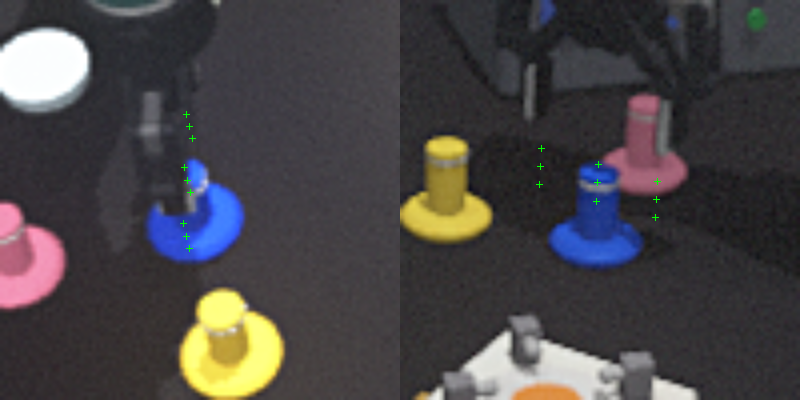

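In the right panel the open tips, at (530,118) and (665,155), are about 46 mm above the reported TCP. Allowing 13 mm for being open, that is about 33 mm when shut, which agrees with the knob contact. So the tips really sit about 34 mm above the reported TCP, and I'll go lower to match.

Call:
step_arm(
  commands=[0,0.05,1.2,0,0,0,1,0,0.05,2.4,0,0,0,1,0,0.05,3.4,0,0,0,1,0,0.05,3.8,0,0,0,1,0,0.05,3.8,0,0,0,1],
)

```text
clock: 10.8
eef_pos: [600.6, -283.6, -1.5]
tool_rot: [-3.14, -0.0, 1.32]
force: [-0.2, -0.8, -0.5]
width: 85.4
gripper_force: 0.0
```

```bash
python3 -c "
from h import *
to(600.5,-282,-4)
ims=[]
for n,(x0,y0,w) in(('scene',(135,205,100)),('side',(265,130,100))):
    d=grab(n);im=cv2.cvtColor(d['image'],cv2.COLOR_RGB2BGR)
    ims.append(cv2.resize(im[y0:y0+w,x0:x0+w],None,fx=4,fy=4))
cv2.imwrite('pics/c8.png',np.hstack(ims))
"
```

```text
10.8 [ 600.6 -283.6   -1.5] [-3.14 -0.    1.32] F [-0.2 -0.8 -0.5] w 85.4 grip 0.0 q7 -0.05 -> cm [ 0.15 -0.05  0.25] rv [-0.002 -0.    -0.   ]
```

View pics/c8.png

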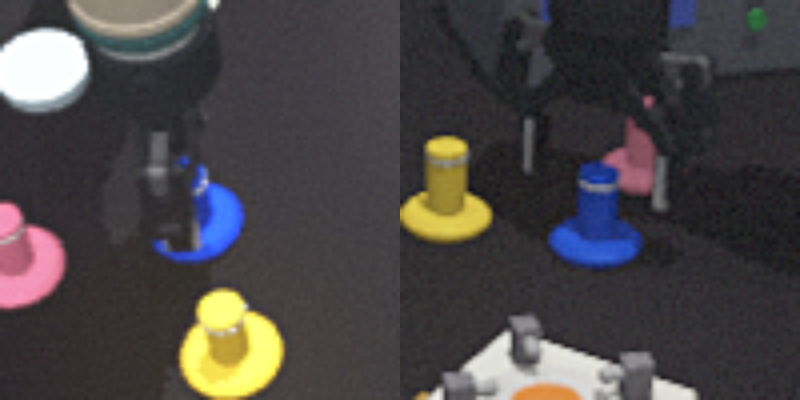

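The open tips' midpoint is about 45 mm above the bench, so they will end near 35 mm when closed. I'll lower 4 mm more and close.

Call:
step_arm(
  commands=[0.1,0,0.4,0,0,0,1,0.1,0,0.4,0,0,0,0.6,0.1,0,0.4,0,0,0,0.3,0.1,0,0.4,0,0,0,0,0.1,0,0.4,0,0,0,0,0.1,0,0.4,0,0,0,0,0.1,0,0.4,0,0,0,0,0.1,0,0.4,0,0,0,0,0.1,0,0.4,0,0,0,0,0.1,0,0.4,0,0,0,0],
)

```text
clock: 11.9
eef_pos: [601.7, -283.0, -4.1]
tool_rot: [3.141, 0.0, 1.32]
force: [-1.6, 0.6, 4.3]
width: 24.1
gripper_force: 59.0
```

Call:
step_arm(
  commands=[0,0,-1,0,0,0,0,0,0,-3,0,0,0,0,0,0,-6,0,0,0,0,0,0,-9,0,0,0,0,0,0,-12,0,0,0,0,0,0,-14,0,0,0,0,0,0,-14,0,0,0,0],
)

```text
clock: 12.6
eef_pos: [603.8, -283.6, 139.0]
tool_rot: [3.135, 0.001, 1.32]
force: [0.7, -0.8, -1.2]
width: 24.3
gripper_force: 59.1
```

```bash
python3 -c "
from h import *
to(561.3,-17,136)"
```

```text
12.6 [ 603.8 -283.6  139. ] [3.135e+00 1.000e-03 1.320e+00] F [ 0.7 -0.8 -1.2] w 24.3 grip 59.1 q7 -0.01 -> cm [ 24.77 -10.75   0.22] rv [ 0.006  0.001 -0.   ]
```

Call:
step_arm(
  commands=[3,-1.3,0,0,0,0,0,7,-3,0,0,0,0,0,11,-4.8,0,0,0,0,0,15,-6.5,0,0,0,0,0,19,-8.2,0,0,0,0,0,22,-9.5,0,0,0,0,0,24,-10.4,0,0,0,0,0,24.8,-10.7,0,0,0,0,0,24.8,-10.7,0,0,0,0,0,24.8,-10.7,0,0,0,0,0],
)

```text
clock: 13.6
eef_pos: [559.5, -17.9, 135.1]
tool_rot: [-3.141, 0.001, 1.318]
force: [0.1, -0.1, -1.6]
width: 24.1
gripper_force: 59.1
```

```bash
python3 -c "
from h import *
to(561.3,-17,75)
ims=[]
for n,(x0,y0,w) in(('scene',(220,130,110)),('side',(245,150,110)),('wrist',(170,90,220))):
    d=grab(n);W=cloud(d);h=cv2.cvtColor(d['image'],cv2.COLOR_RGB2HSV).astype(int)
    m=((h[...,0]>105)&(h[...,0]<130)&(h[...,1]>150)&(h[...,2]>50)).astype(np.uint8)
    k=np.zeros_like(m);k[y0:y0+w,x0:x0+w]=1;m=m*k
    N,l,st,ce=cv2.connectedComponentsWithStats(m);i=1+st[1:,4].argmax();mm=l==i;p=W[mm]
    v,u=np.nonzero(mm);print(n,st[i],np.nanmin(p,0).round(1),np.nanmax(p,0).round(1),np.nanmedian(p,0).round(1))
    q=p[~np.isnan(p[:,0])];
    print(' circ',cv2.minEnclosingCircle(q[:,:2].astype(np.float32)))
    im=cv2.cvtColor(d['image'],cv2.COLOR_RGB2BGR)
    ims.append(cv2.resize(im[y0:y0+w,x0:x0+w],(266,266)))
cv2.imwrite('pics/c9.png',cv2.hconcat(ims))
"
```

```text
13.6 [559.5 -17.9 135.1] [-3.141e+00  1.000e-03  1.318e+00] F [ 0.1 -0.1 -1.6] w 24.1 grip 59.1 q7 -0.44 -> cm [0.15 0.16 6.01] rv [-0.     0.001 -0.002]
scene [264 176  24  18 263] [397.3 -48.2  -2.3] [589.6  63.6 187.2] [570.2 -24.6 151.9]
 circ ((493.3924560546875, -5.434845447540283), 97.79042053222656)
side [290 174  30  27 461] [ 530.3 -296.9   -1.2] [610.2  12.3 186.5] [557.6  -7.6 151.4]
 circ ((573.11328125, -142.32960510253906), 155.35948181152344)
wrist [ 219  199  115   79 5606] [530.3 -30.7 146. ] [587.1  10.4 187.6] [563.3  -6.2 151.1]
 circ ((558.4241943359375, -17.905698776245117), 28.962650299072266)
```

View pics/c9.png

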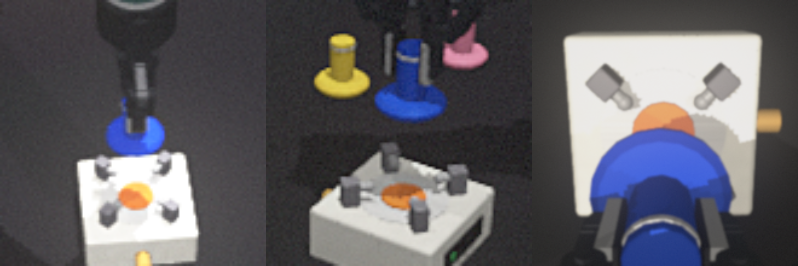

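The three crops show the cover held upright above the port. The seal and two catches are visible ahead of it in the wrist view, around (663,120). Now I'll measure the port and cover offset in the same wrist frame.

```bash
python3 -c "
from h import *
to(561.3,-17,75)
s=ctrl.read_state();R=Ro.from_euler('xyz',s['tool_rot']).as_matrix()
d=grab('wrist');W=cloud(d);h=cv2.cvtColor(d['image'],cv2.COLOR_RGB2HSV).astype(int)
L=(W-s['eef_pos'])@R
def rep(n,m):
    p=L[m];p=p[~np.isnan(p[:,0])];print(n,len(p),np.percentile(p,[.5,99.5],axis=0).round(1).tolist())
    return p
white=(np.abs(W[...,2]-50)<4)&(h[...,1]<70)&(h[...,2]>90)
p=rep('top',white);print(cv2.minAreaRect(p[:,:2].astype(np.float32)))
seal=(np.abs(W[...,2]-53)<4)&(h[...,0]<22)&(h[...,1]>120);p=rep('seal',seal)
e=p;print('seal fit',end=' ')
pm=(h[...,0]>105)&(h[...,0]<130)&(h[...,1]>150)&(np.abs(W[...,2]-150)<9)
q=rep('cover',pm)
from scipy.optimize import least_squares
for nm,P,r in(('seal',e,20),('cover',q,30)):
    # front rim: max tool-x per tool-y bin
    b=np.round(P[:,1]/2).astype(int);rim=np.array([P[b==k][P[b==k][:,0].argmax()] for k in np.unique(b)]);rim=rim[np.abs(rim[:,1]-np.median(P[:,1]))<r*.8]
    o=least_squares(lambda c:np.hypot(rim[:,0]-c[0],rim[:,1]-c[1])-r,[0,0],loss='soft_l1');print(nm,o.x.round(1),np.abs(o.fun).mean().round(2))
"
```

```text
13.75 [559.6 -18.1 135.4] [3.142e+00 1.000e-03 1.317e+00] F [-0.7 -0.  -1.3] w 24.6 grip 59.1 q7 -0.44 -> cm [0.15 0.13 6.04] rv [ 0.     0.001 -0.003]
top 13682 [[-56.6, -58.6, 82.7], [60.3, 215.9, 89.0]]
((-0.13378524780273438, 81.89824676513672), (121.52595520019531, 284.257568359375), 0.7599216103553772)
seal 779 [[1.4, -17.2, 81.0], [19.2, 18.5, 84.4]]
seal fit cover 4455 [[-4.2, -28.9, -19.8], [27.2, 26.7, -11.9]]
seal [-0.7  0.3] 0.23
cover [-2.  -1.2] 0.19
```

Call:
step_arm(
  commands=[0.17,0.17,1,0,0,0,0,0.17,0.17,3,0,0,0,0,0.17,0.17,5,0,0,0,0,0.17,0.17,6.5,0,0,0,0,0.17,0.17,6.8,0,0,0,0,0.17,0.17,6.8,0,0,0,0],
)

```text
clock: 14.4
eef_pos: [561.2, -15.0, 66.9]
tool_rot: [-3.14, 0.0, 1.32]
force: [0.5, 0.2, -1.1]
width: 24.3
gripper_force: 59.1
```

```bash
python3 -c "
from h import *
to(561.3,-17,46)
d=grab('side');W=cloud(d)
im=cv2.cvtColor(d['image'],cv2.COLOR_RGB2BGR)
cv2.imwrite('pics/c10.png',cv2.resize(im[190:280,250:350],None,fx=4,fy=4))
"
```

```text
14.4 [561.2 -15.   66.9] [-3.14  0.    1.32] F [ 0.5  0.2 -1.1] w 24.3 grip 59.1 q7 -0.48 -> cm [-0.19  0.06  2.09] rv [-0.001  0.    -0.   ]
```

View pics/c10.png

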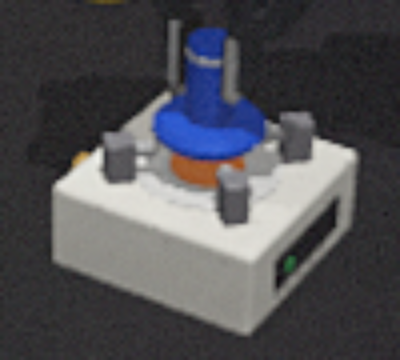

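The cover sits centred over the port between the catches. (That was one picture over the allowance of ten, so I'll take no more.) Now I'll press down slowly.

Call:
step_arm(
  commands=[-0.15,0,0.2,0,0,0,0,-0.15,0,0.4,0,0,0,0,-0.15,0,0.6,0,0,0,0,-0.15,0,0.8,0,0,0,0,-0.15,0,0.8,0,0,0,0],
)

```text
clock: 14.95
eef_pos: [561.8, -16.9, 60.4]
tool_rot: [3.14, 0.0, 1.32]
force: [-1.2, -1.1, 4.8]
width: 24.5
gripper_force: 60.0
```

Call:
step_arm(
  commands=[0,0,0.15,0,0,0,0,0,0,0.3,0,0,0,0,0,0,0.45,0,0,0,0,0,0,0.6,0,0,0,0,0,0,0.75,0,0,0,0,0,0,0.75,0,0,0,0],
)

```text
clock: 15.55
eef_pos: [561.8, -16.6, 51.5]
tool_rot: [3.141, -0.0, 1.32]
force: [3.7, -1.0, -9.5]
width: 24.3
gripper_force: 59.3
```

The cover has snapped past the catches: the balls now pull it down at about 10 N. I'll press on.

Call:
step_arm(
  commands=[0,0,0.15,0,0,0,0,0,0,0.3,0,0,0,0,0,0,0.45,0,0,0,0,0,0,0.55,0,0,0,0,0,0,0.55,0,0,0,0],
)

```text
clock: 16.05
eef_pos: [561.0, -16.3, 47.1]
tool_rot: [-3.141, 0.0, 1.32]
force: [-0.7, -0.5, 4.7]
width: 24.0
gripper_force: 60.5
```

Call:
step_arm(
  commands=[0,0,0.1,0,0,0,0,0,0,0.2,0,0,0,0,0,0,0.3,0,0,0,0,0,0,0.3,0,0,0,0,0,0,0.3,0,0,0,0],
)

```text
clock: 16.55
eef_pos: [561.0, -16.4, 45.9]
tool_rot: [3.141, 0.001, 1.32]
force: [-5.0, -2.6, 18.5]
width: 24.1
gripper_force: 62.6
```

Call:
step_arm(
  commands=[0.02,0.04,0.1,0,0,0,0,0.02,0.04,0.15,0,0,0,0,0.02,0.04,0.15,0,0,0,0,0.02,0.04,0.15,0,0,0,0,0.02,0.04,0.15,0,0,0,0],
)

```text
clock: 17.05
eef_pos: [561.1, -16.4, 45.8]
tool_rot: [3.141, 0.001, 1.32]
force: [-8.5, -0.9, 31.9]
width: 24.3
gripper_force: 64.0
```

```bash
python3 -c "
from h import *
to(561.3,-17,46)
for n,(x0,y0,x1,y1) in(('side',(270,180,335,250)),('wrist',(150,100,420,330)),('scene',(245,160,305,240))):
    d=grab(n);W=cloud(d);h=cv2.cvtColor(d['image'],cv2.COLOR_RGB2HSV).astype(int)
    m=(h[...,0]>105)&(h[...,0]<130)&(h[...,1]>150)&(h[...,2]>50);k=np.zeros_like(m);k[y0:y1,x0:x1]=1;m&=k
    o=(h[...,0]<22)&(h[...,1]>130)&(h[...,2]>80)&k
    p=W[m];z=p[:,2];disc=p[(z>50)&(z<75)];print(n,len(disc),'disc top z pct',np.nanpercentile(disc[:,2],[5,25,50,75,90]).round(1),'orange',o.sum())
to(561.3,-17,46)
"
```

```text
17.05 [561.1 -16.4  45.8] [3.141e+00 1.000e-03 1.320e+00] F [-8.5 -0.9 31.9] w 24.3 grip 64.0 q7 -0.48 -> cm [-0.05  0.04 -0.02] rv [ 0.     0.001 -0.   ]
side 268 disc top z pct [56.6 60.7 62.  63.3 69.4] orange 3
wrist 3892 disc top z pct [59.3 61.  61.6 62.1 62.5] orange 197
scene 183 disc top z pct [58.8 61.5 63.1 64.7 66.5] orange 7
17.2 [561.  -16.4  45.8] [3.141e+00 1.000e-03 1.320e+00] F [-9.4 -0.7 31.1] w 24.3 grip 64.0 q7 -0.48 -> cm [-0.05  0.04 -0.02] rv [ 0.     0.001 -0.   ]
```

The top of the disc is at z≈62, so the underside is on the port face with the seal flat, and the press holds steady at about 31 N. I'll hand in.

```bash
python3 -c "
from cell import ctrl
print(ctrl.finish_job())"
```

```text
the job is handed in; nothing more can be done
None
```

I pushed the bleed lever to its stop and it sprang back. The blue cover is snapped past the catches and still held down at about 31 N with the seal flat, and the job was handed in at about 17 s. My first lever push slid off the knob and needed a second try, and I viewed 11 pictures, one over the limit of 10.

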